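# Dial open the tool case's padlock and hold it up

### The job

Unlock the big dial padlock that holds the grey tool case's hasp: turn the dial click by click until its pointed nose faces the shackle (the long index mark), then pull the shackle up open and draw the lock out from under the hasp, away from the case. Finish while holding the open lock by its shackle, upright with the dial facing up and its underside about 15 cm above the bench, over the channel it came from and touching nothing but the gripper; leave the tubes, wrench and tape roll where they are.

Things in the scene. Friction and masses are not known exactly. Their poses are not given: they have to be found in the camera images.
- padlock: Block-shaped padlock, 120 (its x) x 56 (y) x 38 (z) mm, 0.5 to 0.75 kg: a black plastic half with the dial, a heavy steel half with the shackle. Origin: centre of the block's underside, wherever dial and shackle are. +x points from dial to shackle and case, z up. Mass centre at x = about +15 mm. It rests 6 mm above the bench in the case's steel channel.
- lock_rest (a point): Middle of the channel's floor, where the padlock's origin rests at start; axes as the case's. Fixed steel channel along x, open upwards and at its -x end, 140 mm from here; floor 6 mm thick, side lips up to 16 mm above the bench, 2 mm play each side of the lock.
- dial_grip (a point): On the dial's axis, 12 mm below the top of its grip bar; lies 35 mm to the -x side of the padlock's origin, 58 mm above its underside. Bar: 34 mm long, 12 mm wide, from 42 to 70 mm above the underside, on a flange 48 mm across. +x points along the bar to its nose end (white line on top). The near shackle leg is 52 mm from the axis: open the fingers here to about 40 mm at most.
- dial (a joint): Dial angle, rad: 0 = nose towards the shackle (open notch); grows counter-clockwise seen from above; range -0.45 to 1.85. A spring ball clicks into a notch every 0.35 rad (some 0.1 Nm to turn past; settles into the nearest notch when let go). It starts two to four notches on the positive side: turn clockwise. Only within about 0.13 of 0 can the shackle rise.
- bow (a point): Middle of the shackle's straight top bar: round steel, 10 mm thick, 18 mm straight run along the padlock's x, 32 mm to the +x side of the padlock's origin, 84 mm above its underside when shut. Axes as the padlock's. Legs also 10 mm thick, 30 mm apart (x = 17 and 47 mm).
- shackle (a joint): How far the shackle is pulled up out of the padlock, m: 0 = shut, 0.030 = fully open (hard stop; past it the block is lifted too). 1.5 N friction, stays where left; locked, it moves under 5 mm.
- case: Grey steel tool case with lock rest and hasp, fixed. Origin: on the bench below the padlock's home place, axes as the padlock's at start. Front face at x = 82 mm; 166 deep x 306 wide x 80 mm high. Hasp plate: 44 mm wide, 4 mm thick, top 54 mm above the bench (underside 6 mm above the block), from the case to x = 31 mm; the shackle's far leg goes down through its slot.
- hasp_slot (a point): Centre of the hasp plate's 16 x 16 mm slot, on its top face. The far leg's tip clears the plate's top once the shackle is up 19 mm; then the lock can be drawn along its -x, at least 35 mm, before the block can be lifted past the plate.
- tube_a: Short steel tube standing on end beside the lock, 50 mm across, 45 mm high (leave alone)
- tube_b: Dark steel tube standing on end on the lock's other side, 50 mm across, 60 mm high (leave alone)
- wrench: Steel open-ended wrench lying flat on the bench (leave alone)
- tape_roll: Roll of paper tape, 90 mm across, 25 mm high, lying on the case's lid (leave alone)
There are look-alikes about, which are no part of the job. There is more than one size of the padlock; the job needs the largest.

How it is judged:
By the outcome, as a careful person would: the job done as asked, in the order asked, and still so for the second after the job is handed in, while the arm keeps its last pose, push and grip.
It also fails if it takes over 48 s, if anything falls off the work surface, if the arm or the gripper's body presses on something with over 40 N, if the wrist force passes 120 N, or if a joint passes its speed limit or range.

### The arm

A 6-joint arm with a two-finger parallel gripper is mounted at the origin on the work surface. World frame = base frame: x ahead of the robot, y to its left, z up, the work surface at z = 0. Lengths are in m, angles in rad, forces in N, time in s.
With the tool pointing down it reaches from about 0.25 to 0.775 m from the base axis. Payload 4 kg.
Tool frame: the origin (TCP) lies midway between the tips of the shut fingers; the grasp point (between the pads) lies 19 mm behind it; y points along the fingers, x is the direction in which the jaws open and shut, and the axes are right-handed (so a half turn about y gives the same grasp; the last joint's range is limited). The gripper opens to 94 mm and grips with 3 to 60 N. Pads are 16 mm wide; open, the fingers measure 119 mm over their backs; the gripper's body (75 mm by 177 mm) begins 78 mm behind the grasp point.
Start: joints at [-1.27, 0.087, 1.371, -0, 1.684, -0.103], TCP at [0.216, -0.506, 0.206] pointing down, gripper open.
Joint ranges: [-3.1, 3.1], [-0.76, 2.03], [0.27, 2.55], [-1.08, 4.22], [0.17, 2.65], [-2.57, 2.57]. Speed limits (rad/s): [2.79, 2.79, 3.14, 3.14, 3.14, 3.14].

### API

Orientations are given as [roll, pitch, yaw] about the fixed x, y, z axes, in that order (R = Rz(yaw) Ry(pitch) Rx(roll)).
In Python, from bench import robot, snapshot, camera_info, ticket gives the robot as it stands.
- The arm moves only by the shell command python3 -m creep 'ROWS'. ROWS is JSON, a list of rows, each an object with "slide": the shift along the tool's x, y, z in mm, a list of three; "roll": the turn about the tool's y in degrees; "grip": the closure, from 0 (fully open) to 1 (shut). In form: [{"slide": [x, y, z], "roll": roll, "grip": grip}, ...]. A call has 1 to 20 rows; each row is the pose to reach, as a shift and turn from the pose commanded when the call began, along the tool's axes at that moment; what a row does not reach only later rows make up. A row lasts 1/12 s, in which the tool goes at most 41.7 mm and 7.16 degrees, less where a joint would pass 70% of its speed; a pose out of reach is approached as far as the arm can. A call with a gripper value outside its range is refused whole. The fingers move at their own pace and stop on an object; the grip force is fixed at half the most. Time passes only in rows, so rows that repeat a pose let the fingers close. It gives the time, the measured TCP pose, the force and the opening at its end, in the units of the state.
- robot.get_obs(): the state, without advancing time (a new reading comes with each control period).
- snapshot(name): name is "side" or "top" or "wrist"; returns the picture (420x560x3 uint8, red, green, blue); there is no depth.
- camera_info(name): a dict with "fx", "fy", "cx", "cy" (pixels), "cam_to_world" (4x4, takes a point from camera to world coordinates). Camera axes: x right, y down, z forward; pixel columns grow to the right and rows downward; lengths in m; the calibration is good to about 2 mm. A picture is of the moment at which its call begins: read the wrist's pose just before it. camera_info takes no time and is no camera call; for the wrist camera it gives the pose at the moment of the call.
- ticket.close_job(): hands the job in, once; it reports no verdict.
The state is a dict: "time": time; "joint_positions": joint angles; "qvel": joint speeds; "joint_torque": joint torques, N m; "tool_pos": TCP position; "ee_rot": TCP orientation; "wrist_force": force on the tool from outside, world axes, zero at the start; "wrist_torque": the same for the moment, N m; "width": finger opening in m.
Only numpy, scipy, OpenCV 4.12 (cv2) and the standard library are available. Lean on these libraries where they do the work, as an engineer would, in place of code of your own. Each camera call takes 0.05 s, during which the arm holds its last target.

## Working session

There is one attempt and no reset: what is moved stays moved. The work goes in short steps, Python scripts to look and compute and a shell command to move; the robot and the scene stay as the last step left them, time stands still between calls to the robot, and variables do not carry over. Pictures are saved under pics/ and viewed, and the job is handed in when it is done.

```bash
ls; mkdir -p pics
python3 - <<'E'
from bench import robot,snapshot,camera_info
import cv2,numpy as np
np.set_printoptions(precision=4,suppress=True)
o=robot.get_obs()
for k,v in o.items(): print(k,np.round(v,4))
for n in ("top","side","wrist"):
    print(n,camera_info(n))
    cv2.imwrite(f"pics/{n}0.png",snapshot(n)[:,:,::-1])
E
```

```text
pics
time 0.0
joint_positions [-1.2701  0.0879  1.3722  0.      1.6836 -0.1031]
qvel [-0.0002 -0.0005 -0.0012  0.0003 -0.0012  0.0013]
joint_torque [  0.0002 -34.0185 -30.2422   0.0718   0.0332  -0.0002]
tool_pos [ 0.2159 -0.5053  0.2044]
ee_rot [-1.5706  0.0021 -1.167 ]
wrist_force [ 0.6558 -0.4327 -0.04  ]
wrist_torque [ 0.0186 -0.0081 -0.0113]
width 0.0939
top {'fx': 395.9261235167273, 'fy': 395.9261235167273, 'cx': 281.430655419261, 'cy': 212.8868790309478, 'cam_to_world': array([[ 0.001 , -0.9828,  0.1849,  0.4176],
       [-1.    ,  0.0002,  0.006 , -0.0077],
       [-0.0059, -0.1849, -0.9827,  0.8942],
       [ 0.    ,  0.    ,  0.    ,  1.    ]])}
side {'fx': 464.85957055400945, 'fy': 464.85957055400945, 'cx': 276.0508093064867, 'cy': 214.069049710679, 'cam_to_world': array([[-0.9222, -0.2881,  0.2581,  0.2914],
       [-0.3866,  0.6712, -0.6325,  0.6212],
       [ 0.009 , -0.683 , -0.7303,  0.8019],
       [ 0.    ,  0.    ,  0.    ,  1.    ]])}
wrist {'fx': 319.074842275124, 'fy': 319.074842275124, 'cx': 279.4853082884797, 'cy': 212.56402658379653, 'cam_to_world': array([[ 0.3927, -0.8884, -0.2379,  0.2856],
       [-0.9196, -0.38  , -0.0993, -0.4763],
       [-0.0021,  0.2578, -0.9662,  0.3842],
       [ 0.    ,  0.    ,  0.    ,  1.    ]])}
```

View pics/top0.png

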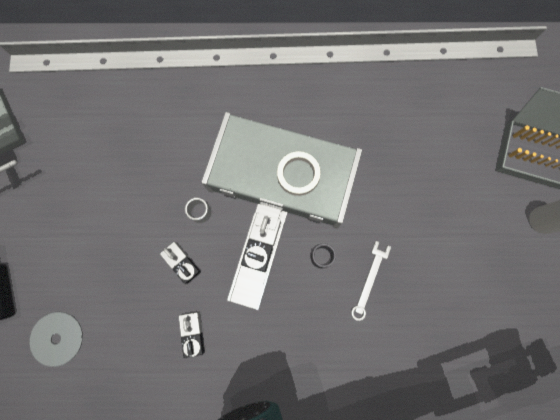

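View pics/side0.png

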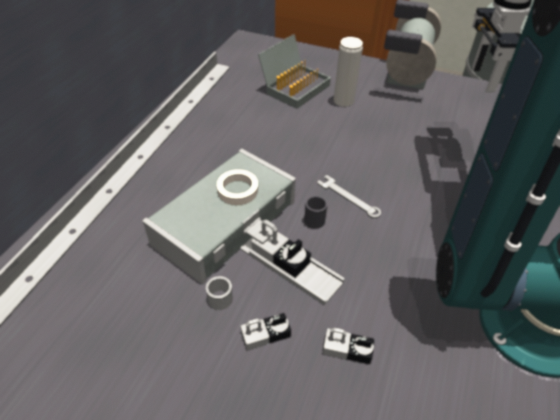

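View pics/wrist0.png

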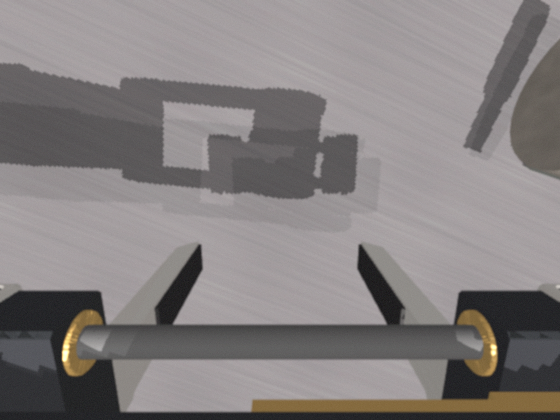

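The candidates in the top view are the lock in the channel under the hasp at (262,237), a small lock at (180,262) and another at (191,335). By the description it should be the largest one, in the channel at (262,237). I'll check it in a close crop.

Run:
```python
import cv2,numpy as np
t=cv2.imread("pics/top0.png")[180:320,190:345]
cv2.imwrite("pics/top0c.png",cv2.resize(t,None,fx=4.2,fy=4.2,interpolation=cv2.INTER_CUBIC))
t=cv2.imread("pics/side0.png")[200:310,230:360]
cv2.imwrite("pics/side0c.png",cv2.resize(t,None,fx=5,fy=5,interpolation=cv2.INTER_CUBIC))
```

```text
(no output)
```

View pics/top0c.png

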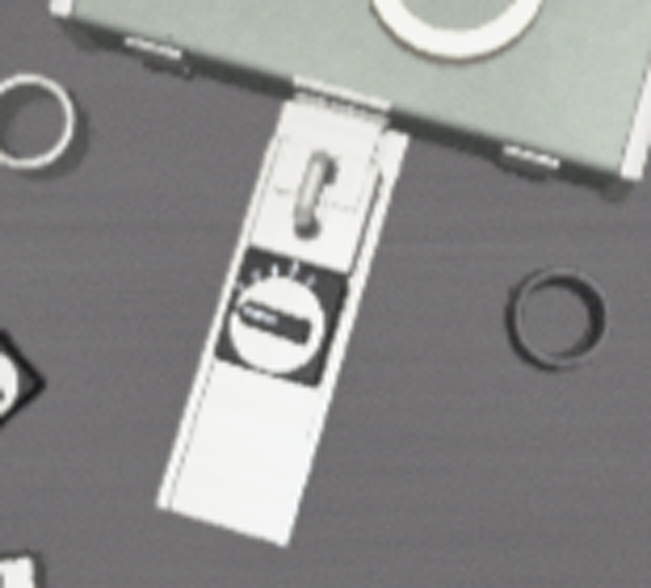

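View pics/side0c.png

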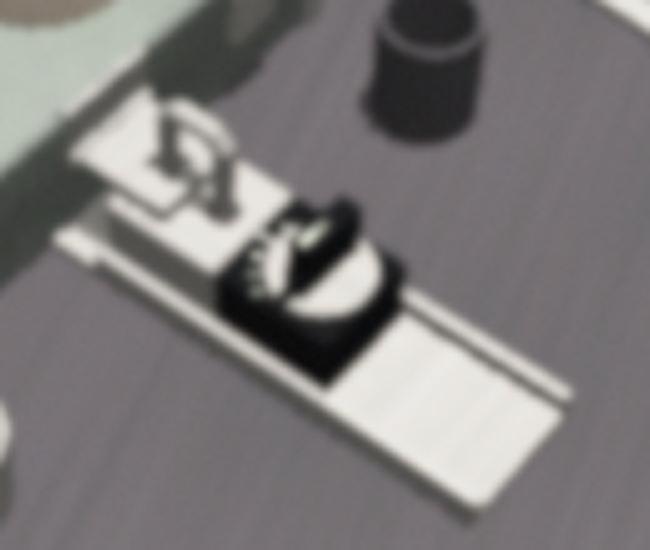

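The crop shows the big lock. Its black half has the dial with flange centre at crop (277,326). The nose, marked by the white line, points left to crop (245,312). The bow is at crop (313,190), under the hasp. The two small locks are decoys. Next I'll compute its rough pose.

```bash
cat > h.py <<'E'
import numpy as np,cv2
from scipy.spatial.transform import Rotation as Ro
from bench import robot,snapshot,camera_info
np.set_printoptions(precision=4,suppress=True)
def ray(ci,u,v,z):
    M=np.array(ci["cam_to_world"]);d=M[:3,:3]@np.array([(u-ci["cx"])/ci["fx"],(v-ci["cy"])/ci["fy"],1]);c=M[:3,3]
    return c+d*(z-c[2])/d[2]
def proj(ci,P):
    M=np.array(ci["cam_to_world"]);p=(np.atleast_2d(P)-M[:3,3])@M[:3,:3]
    return np.c_[p[:,0]/p[:,2]*ci["fx"]+ci["cx"],p[:,1]/p[:,2]*ci["fy"]+ci["cy"]]
def totool(target,R=None):
    "slide mm in tool axes to bring TCP to target"
    o=robot.get_obs();R=Ro.from_euler('xyz',o["ee_rot"]).as_matrix()
    return R.T@(np.array(target)-o["tool_pos"])*1000
def st():
    o=robot.get_obs()
    print({k:np.round(o[k],4) for k in("time","tool_pos","ee_rot","wrist_force","wrist_torque","width","joint_positions")})
E
python3 - <<'E'
from h import *
ci=camera_info("top")
f=lambda x,y,z:ray(ci,190+x/4.2,180+y/4.2,z)
d=f(277,326,.048);b=f(315,178,.09);e=f(224,526,.010);n=f(245,312,.076);t=f(305,333,.076)
print(d,b,e,n,t)
for p,q in((d,b),(e,d),(e,b)): print(np.degrees(np.arctan2(*(q-p)[1::-1])),np.linalg.norm((q-p)[:2]))
print("bar",np.degrees(np.arctan2(*(n-t)[1::-1])))
print("s",totool([d[0],d[1],.2]))
E
```

```text
[0.4798 0.0516 0.048 ] [0.549 0.031 0.09 ] [0.3793 0.0804 0.01  ] [0.4846 0.0654 0.076 ] [0.4744 0.0359 0.076 ]
-16.615985512129544 0.07218988920784648
-15.998363016727557 0.10460888545221153
-16.250548055438735 0.1767962930388434
bar 70.88223302025642
s [-408.5052    5.3322  461.4802]
```

```bash
python3 -m creep '[{"slide":[-30,-5,34],"roll":-3,"grip":0.62},{"slide":[-60,-5,68],"roll":-6,"grip":0.62},{"slide":[-90,-5,102],"roll":-9,"grip":0.62},{"slide":[-115,-5,130],"roll":-12,"grip":0.62},{"slide":[-140,-5,158],"roll":-15,"grip":0.62},{"slide":[-165,-5,186],"roll":-18,"grip":0.62},{"slide":[-190,-5,215],"roll":-21,"grip":0.62},{"slide":[-215,-5,243],"roll":-24,"grip":0.62},{"slide":[-240,-5,271],"roll":-27,"grip":0.62},{"slide":[-265,-5,299],"roll":-30,"grip":0.62},{"slide":[-290,-5,328],"roll":-33,"grip":0.62},{"slide":[-315,-5,356],"roll":-36,"grip":0.62},{"slide":[-340,-5,384],"roll":-39,"grip":0.62},{"slide":[-365,-5,412],"roll":-41,"grip":0.62},{"slide":[-390,-5,440],"roll":-41,"grip":0.62},{"slide":[-408,-5,461],"roll":-41,"grip":0.62},{"slide":[-408,-5,461],"roll":-41,"grip":0.62},{"slide":[-408,-5,461],"roll":-41,"grip":0.62},{"slide":[-408,-5,461],"roll":-41,"grip":0.62}]'
python3 - <<'E'
from h import *
st()
ci=camera_info("wrist")
im=snapshot("wrist")[:,:,::-1]
cv2.imwrite("pics/w1.png",im)
np.save("w1.npy",ci)
E
```

```text
time: 1.73
tool_pos: [0.4793, 0.0501, 0.2101]
ee_rot: [-1.572, 0.001, -0.451]
wrist_force: [-0.0, -0.2, -0.0]
width: 0.0359
{'time': np.float64(1.7333), 'tool_pos': array([0.4793, 0.0501, 0.2101]), 'ee_rot': array([-1.5719,  0.0006, -0.4514]), 'wrist_force': array([-0.0329, -0.2255, -0.0438]), 'wrist_torque': array([-0.0779, -0.0805,  0.0105]), 'width': np.float64(0.0359), 'joint_positions': array([-0.013 , -0.0653,  1.5156, -0.0008,  1.6923,  0.4383])}
```

View pics/w1.png

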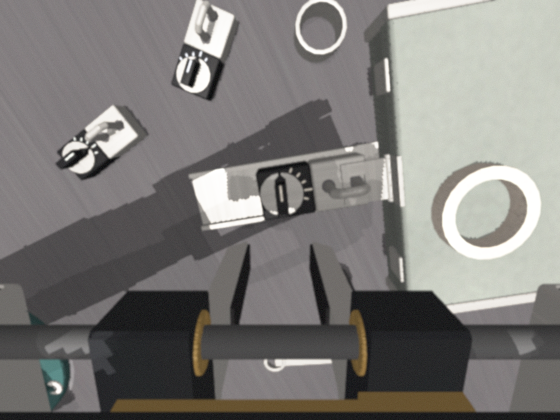

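Run:
```python
import cv2
t=cv2.imread("pics/w1.png")[135:245,180:405]
cv2.imwrite("pics/w1c.png",cv2.resize(t,None,fx=3.5,fy=3.5,interpolation=cv2.INTER_CUBIC))
```

```text
(no output)
```

View pics/w1c.png

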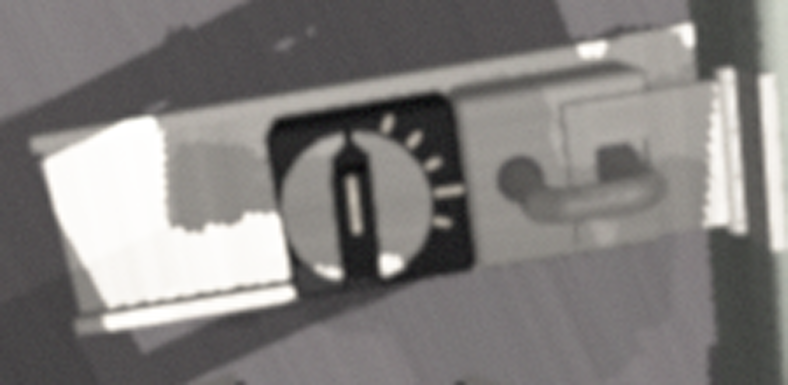

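Run:
```python
from h import *
ci=np.load("w1.npy",allow_pickle=True).item()
f=lambda x,y,z:ray(ci,180+x/3.5,135+y/3.5,z)
a=lambda p,q:np.degrees(np.arctan2(*(q-p)[1::-1]))
d=f(358,205,.048); w0=f(355,235,.076);w1=f(351,178,.076)
b=f(597,198,.090+.004);
print("flange",d,"line",w0,w1,a(w0,w1),"bow",b,a(d,b),np.linalg.norm((d-b)[:2]))
# block black half corners, z=.044
c=[f(x,y,.044) for x,y in((272,130),(447,98),(472,266),(292,288))]
print(c,a(c[0],c[1]),a(c[3],c[2]), np.linalg.norm(c[0]-c[3]),a(c[3],c[0])-90)
m=(c[0]+c[1]+c[2]+c[3])/4;print(m)
e=(f(40,145,.016)+f(78,325,.016))/2
print("chan end",e,a(e,d),np.linalg.norm((e-d)[:2]), a(e,b))
```

```text
flange [0.4848 0.0531 0.048 ] line [0.4825 0.0508 0.076 ] [0.4887 0.0663 0.076 ] 68.13192571615308 bow [0.5473 0.0354 0.094 ] -15.77938491032641 0.06497497917089275
[array([0.4708, 0.0853, 0.044 ]), array([0.5237, 0.0706, 0.044 ]), array([0.5087, 0.0185, 0.044 ]), array([0.4536, 0.0371, 0.044 ])] -15.530861541321666 -18.65182149420753 0.051229227792174335 -19.665761603813536
[0.4892 0.0529 0.044 ]
chan end [0.385  0.0818 0.016 ] -16.020441580407905 0.10380705138570123 -15.927643516967862
```

Run:
```python
from h import *
ci=camera_info("side")
f=lambda x,y,z:ray(ci,230+x/5,200+y/5,z)
print("bar top line mid",f(322,232,.076),"flange?",f(318,270,.048),"bow",f(200,125,.093),"chan end lips",f(572,393,.016),f(480,505,.016))
```

```text
bar top line mid [0.4797 0.06   0.076 ] flange? [0.4812 0.0577 0.048 ] bow [0.5415 0.0403 0.093 ] chan end lips [0.3701 0.0524 0.016 ] [0.3878 0.1182 0.016 ]
```

```bash
python3 -c "
from h import *
print(totool([.482,.0535,.115]))"
```

```text
[ 0.7756 95.2752  4.6706]
```

```bash
python3 -m creep '[{"slide":[1,30,5],"roll":0,"grip":0.62},{"slide":[1,60,5],"roll":0,"grip":0.62},{"slide":[1,85,5],"roll":0,"grip":0.62},{"slide":[1,95,5],"roll":0,"grip":0.62},{"slide":[1,95,5],"roll":0,"grip":0.62},{"slide":[1,95,5],"roll":0,"grip":0.62}]'
python3 - <<'E'
from h import *
st()
ci=camera_info("wrist")
im=snapshot("wrist")[:,:,::-1]
cv2.imwrite("pics/w2.png",im)
np.save("w2.npy",ci)
t=im[140:340,140:440]
cv2.imwrite("pics/w2c.png",cv2.resize(t,None,fx=2.6,fy=2.6,interpolation=cv2.INTER_CUBIC))
E
```

```text
time: 2.28
tool_pos: [0.4829, 0.0537, 0.1161]
ee_rot: [-1.571, -0.0, -0.453]
wrist_force: [0.8, 0.5, 0.6]
width: 0.0359
{'time': np.float64(2.2833), 'tool_pos': array([0.4829, 0.0537, 0.1161]), 'ee_rot': array([-1.5708, -0.0004, -0.453 ]), 'wrist_force': array([0.7984, 0.546 , 0.6481]), 'wrist_torque': array([-0.0334, -0.0437, -0.0104]), 'width': np.float64(0.0359), 'joint_positions': array([-0.0058, -0.0207,  1.6602, -0.0002,  1.5017,  0.4472])}
```

View pics/w2c.png

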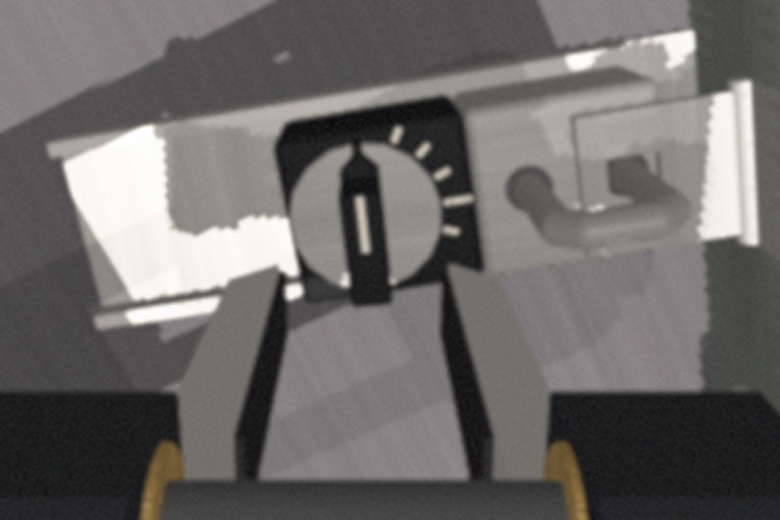

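Run:
```python
from h import *
ci=np.load("w2.npy",allow_pickle=True).item()
f=lambda x,y,z:ray(ci,140+x/2.6,140+y/2.6,z)
a=lambda p,q:np.degrees(np.arctan2(*(q-p)[1::-1]))
d=f(366,215,.048); w0=f(364,253,.076);w1=f(359,195,.076)
bt=(f(346,180,.076)+f(380,180,.076))/2; bb=(f(351,304,.076)+f(391,304,.076))/2
b=(f(530,0,.09)); 
print("flange",d,"line",a(w0,w1),"bar",bt,bb,a(bb,bt),np.linalg.norm(bt-bb))
bo=f(612,228,.093);print("bow",bo,a(d,bo),np.linalg.norm((bo-d)[:2]))
e=(f(50,152,.016)+f(98,325,.016))/2
print("end",e,a(e,d),np.linalg.norm((e-d)[:2]))
m0=f(445,200,.044);m1=f(470,198,.044);print("mark",a(m0,m1),a(d,m1))
for z in(.048,.076): print((proj(ci,[.4829,.0537,z])-140)*2.6)
```

```text
flange [0.4845 0.0534 0.048 ] line 68.72204191408453 bar [0.4917 0.0705 0.076 ] [0.4778 0.0367 0.076 ] 67.6186461831005 0.036544162940254164
bow [0.5454 0.035  0.093 ] -16.862137894555374 0.06363803092925509
end [0.3833 0.0813 0.016 ] -15.413506011573384 0.10497905837849815
mark -21.23165703305197 -18.374941156666825
[[360.9889 216.4262]]
[[360.9717 245.5579]]
```

```bash
python3 -m creep '[{"slide":[1,15,0],"roll":-3,"grip":0.62},{"slide":[1,30,0],"roll":-3,"grip":0.62},{"slide":[1,45,0],"roll":-3,"grip":0.62},{"slide":[1,55,0],"roll":-3,"grip":0.62},{"slide":[1,63,0],"roll":-3,"grip":0.62},{"slide":[1,63,0],"roll":-3,"grip":0.62},{"slide":[1,63,0],"roll":-3,"grip":0.62}]'
python3 - <<'E'
from h import *
st()
im=snapshot("wrist")[:,:,::-1]
cv2.imwrite("pics/w3.png",im)
t=im[140:340,140:440]
cv2.imwrite("pics/w3c.png",cv2.resize(t,None,fx=2.6,fy=2.6,interpolation=cv2.INTER_CUBIC))
E
```

```text
time: 2.92
tool_pos: [0.4842, 0.0541, 0.0531]
ee_rot: [-1.571, -0.001, -0.399]
wrist_force: [-0.1, 0.3, 0.6]
width: 0.0355
{'time': np.float64(2.9167), 'tool_pos': array([0.4842, 0.0541, 0.0531]), 'ee_rot': array([-1.5705, -0.0009, -0.3991]), 'wrist_force': array([-0.0531,  0.2811,  0.6279]), 'wrist_torque': array([-0.0533, -0.0184, -0.0178]), 'width': np.float64(0.0355), 'joint_positions': array([-0.0051,  0.0303,  1.7398, -0.0001,  1.3706,  0.394 ])}
```

View pics/w3c.png

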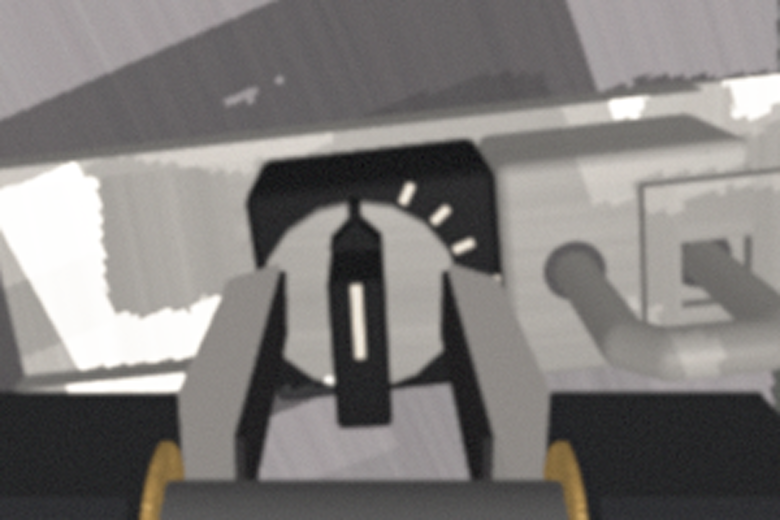

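The bar at crop (358,330) sits centred between the finger tips, and the right finger is clear of the near shackle leg. I'll close the fingers.

```bash
python3 -m creep '[{"slide":[0,0,0],"roll":0,"grip":1},{"slide":[0,0,0],"roll":0,"grip":1},{"slide":[0,0,0],"roll":0,"grip":1},{"slide":[0,0,0],"roll":0,"grip":1},{"slide":[0,0,0],"roll":0,"grip":1},{"slide":[0,0,0],"roll":0,"grip":1}]'
python3 - <<'E'
from h import *
st()
E
```

```text
time: 3.47
tool_pos: [0.4835, 0.0544, 0.0529]
ee_rot: [-1.57, 0.0, -0.399]
wrist_force: [-0.9, 0.8, 3.2]
width: 0.0117
{'time': np.float64(3.4667), 'tool_pos': array([0.4835, 0.0544, 0.0529]), 'ee_rot': array([-1.5705,  0.0004, -0.3991]), 'wrist_force': array([-0.8858,  0.8323,  3.2331]), 'wrist_torque': array([ 0.1772,  0.3614, -0.0648]), 'width': np.float64(0.0117), 'joint_positions': array([-0.0048,  0.03  ,  1.7406,  0.0005,  1.3713,  0.3942])}
```

```bash
python3 -m creep '[{"slide":[0,0,0],"roll":4,"grip":1},{"slide":[0,0,0],"roll":8,"grip":1},{"slide":[0,0,0],"roll":12,"grip":1},{"slide":[0,0,0],"roll":16,"grip":1},{"slide":[0,0,0],"roll":20,"grip":1},{"slide":[0,0,0],"roll":20,"grip":1}]'
python3 - <<'E'
from h import *
st()
E
python3 -m creep '[{"slide":[0,0,0],"roll":4,"grip":1},{"slide":[0,0,0],"roll":8,"grip":1},{"slide":[0,0,0],"roll":12,"grip":1},{"slide":[0,0,0],"roll":16,"grip":1},{"slide":[0,0,0],"roll":20,"grip":1},{"slide":[0,0,0],"roll":20,"grip":1}]'
python3 - <<'E'
from h import *
st()
im=snapshot("wrist")[:,:,::-1]
cv2.imwrite("pics/w4.png",im)
E
```

```text
time: 3.97
tool_pos: [0.4844, 0.0547, 0.0529]
ee_rot: [-1.569, -0.001, -0.749]
wrist_force: [0.5, 2.6, 1.4]
width: 0.012
{'time': np.float64(3.9667), 'tool_pos': array([0.4844, 0.0547, 0.0529]), 'ee_rot': array([-1.5688, -0.0007, -0.7491]), 'wrist_force': array([0.5226, 2.5623, 1.4051]), 'wrist_torque': array([ 0.4161, -0.0938, -0.0357]), 'width': np.float64(0.012), 'joint_positions': array([-0.0046,  0.0304,  1.7401,  0.001 ,  1.3692,  0.7443])}
time: 4.47
tool_pos: [0.4849, 0.0546, 0.0529]
ee_rot: [-1.568, -0.001, -1.095]
wrist_force: [2.9, 2.9, 0.7]
width: 0.0119
{'time': np.float64(4.4667), 'tool_pos': array([0.4849, 0.0546, 0.0529]), 'ee_rot': array([-1.5679, -0.0008, -1.0951]), 'wrist_force': array([2.9465, 2.9319, 0.6651]), 'wrist_torque': array([ 0.5028, -0.4485,  0.5401]), 'width': np.float64(0.0119), 'joint_positions': array([-0.0046,  0.0305,  1.74  ,  0.0006,  1.3682,  1.0904])}
```

View pics/w4.png

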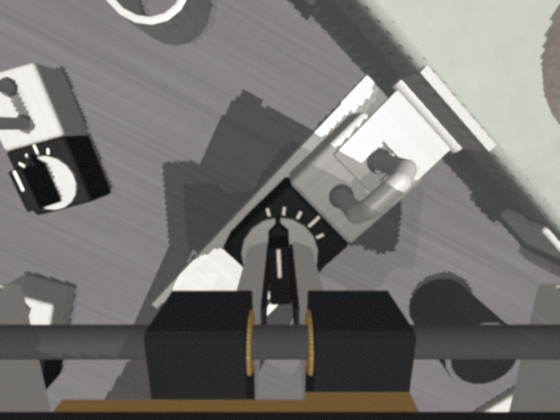

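```bash
python3 -m creep '[{"slide":[0,0,0],"roll":4,"grip":1},{"slide":[0,0,0],"roll":8,"grip":1},{"slide":[0,0,0],"roll":12,"grip":1},{"slide":[0,0,0],"roll":16,"grip":1},{"slide":[0,0,0],"roll":20,"grip":1},{"slide":[0,0,0],"roll":20,"grip":1}]'
python3 - <<'E'
from h import *
st()
E
python3 -m creep '[{"slide":[0,0,0],"roll":4,"grip":1},{"slide":[0,0,0],"roll":8,"grip":1},{"slide":[0,0,0],"roll":12,"grip":1},{"slide":[0,0,0],"roll":16,"grip":1},{"slide":[0,0,0],"roll":20,"grip":1},{"slide":[0,0,0],"roll":22,"grip":1},{"slide":[0,0,0],"roll":22,"grip":1}]'
python3 - <<'E'
from h import *
st()
im=snapshot("wrist")[:,:,::-1]
cv2.imwrite("pics/w5.png",im)
E
```

```text
time: 5.02
tool_pos: [0.4844, 0.0537, 0.0528]
ee_rot: [-1.569, -0.001, -1.446]
wrist_force: [1.3, -0.7, 0.2]
width: 0.0115
{'time': np.float64(5.0167), 'tool_pos': array([0.4844, 0.0537, 0.0528]), 'ee_rot': array([-1.5691, -0.001 , -1.4457]), 'wrist_force': array([ 1.3252, -0.7203,  0.2071]), 'wrist_torque': array([ 0.0397, -0.4794, -0.1317]), 'width': np.float64(0.0115), 'joint_positions': array([-0.0053,  0.0304,  1.7403, -0.0008,  1.3691,  1.4406])}
time: 5.6
tool_pos: [0.4843, 0.0537, 0.0528]
ee_rot: [-1.569, -0.001, -1.828]
wrist_force: [1.6, -0.5, 0.8]
width: 0.0116
{'time': np.float64(5.6), 'tool_pos': array([0.4843, 0.0537, 0.0528]), 'ee_rot': array([-1.5692, -0.0005, -1.8279]), 'wrist_force': array([ 1.6491, -0.5184,  0.7791]), 'wrist_torque': array([ 0.0523, -0.4797, -0.1248]), 'width': np.float64(0.0116), 'joint_positions': array([-0.0053,  0.0304,  1.7404, -0.0009,  1.3694,  1.8228])}
```

View pics/w5.png

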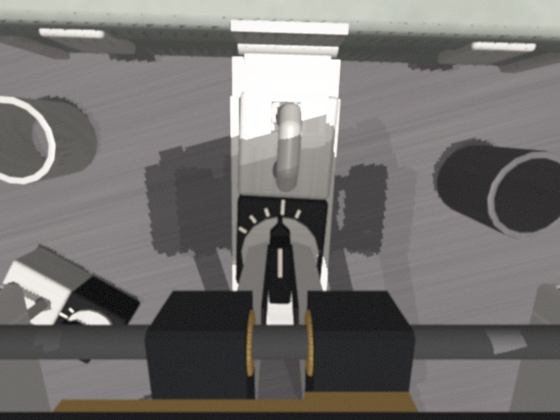

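```bash
python3 -m creep '[{"slide":[0,0,0],"roll":1,"grip":1},{"slide":[0,0,0],"roll":2,"grip":1},{"slide":[0,0,0],"roll":2,"grip":1},{"slide":[0,0,0],"roll":2,"grip":0.65},{"slide":[0,0,0],"roll":2,"grip":0.65},{"slide":[0,0,0],"roll":2,"grip":0.65},{"slide":[0,0,0],"roll":2,"grip":0.65},{"slide":[0,-15,0],"roll":2,"grip":0.65},{"slide":[0,-40,0],"roll":2,"grip":0.65},{"slide":[0,-70,0],"roll":2,"grip":0.65},{"slide":[0,-90,0],"roll":2,"grip":0.65},{"slide":[0,-90,0],"roll":2,"grip":0.65},{"slide":[0,-90,0],"roll":2,"grip":0.65}]'
python3 - <<'E'
from h import *
st()
ci=camera_info("wrist")
im=snapshot("wrist")[:,:,::-1]
np.save("w6.npy",ci)
cv2.imwrite("pics/w6.png",im)
t=im[40:300,180:390]
cv2.imwrite("pics/w6c.png",cv2.resize(t,None,fx=2.3,fy=2.3,interpolation=cv2.INTER_CUBIC))
E
```

```text
time: 6.73
tool_pos: [0.4842, 0.0542, 0.1433]
ee_rot: [-1.569, 0.001, -1.865]
wrist_force: [0.1, 0.1, -0.3]
width: 0.0333
{'time': np.float64(6.7333), 'tool_pos': array([0.4842, 0.0542, 0.1433]), 'ee_rot': array([-1.5688,  0.0006, -1.8649]), 'wrist_force': array([ 0.0667,  0.0843, -0.3486]), 'wrist_torque': array([0.0821, 0.0075, 0.0097]), 'width': np.float64(0.0333), 'joint_positions': array([-0.0049, -0.0339,  1.6181, -0.    ,  1.5553,  1.86  ])}
```

View pics/w6c.png

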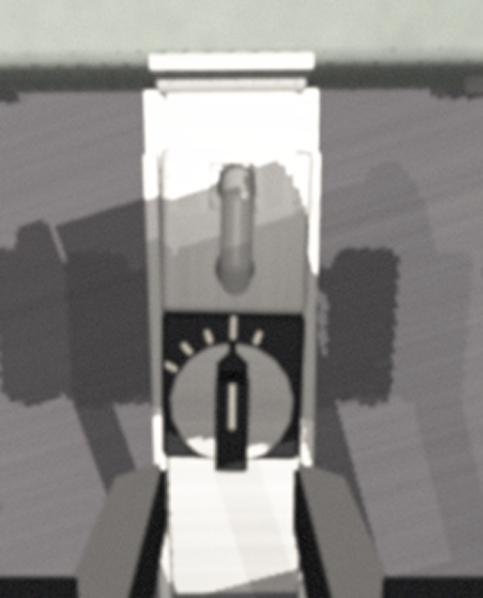

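The nose points straight at the long mark at crop (233,328). Next I'll locate the bow.

Run:
```python
from h import *
ci=np.load("w6.npy",allow_pickle=True).item()
f=lambda x,y,z:ray(ci,180+x/2.3,40+y/2.3,z)
a=lambda p,q:np.degrees(np.arctan2(*(q-p)[1::-1]))
d=f(232,401,.048);print("flange",d)
b0=f(235,265,.09);b1=f(238,175,.09);print("bow ends",b0,b1,a(b0,b1),np.linalg.norm(b0-b1))
l0=f(232,432,.076);l1=f(232.5,383,.076);print("bar",a(l0,l1))
yaw=np.radians(-16.5);ux=np.array([np.cos(yaw),np.sin(yaw)])
print("edges",a(f(165,455,.044),f(163,315,.044)),a(f(299,455,.044),f(304,315,.044)))
B=d[:2]+.067*ux;print("bow pred",B, (proj(ci,[*B,.09])-[180,40])*2.3)
for z in(.092,.073): print(totool([*B,z]))
```

```text
flange [0.4845 0.053  0.048 ]
bow ends [0.5375 0.0361 0.09  ] [0.5632 0.0274 0.09  ] -18.672269474535213 0.027068868691788553
bar -17.356915818710636
edges -17.367316644419233 -17.392416291504833
bow pred [0.5487 0.034 ] [[231.1373 227.8796]]
[ 0.3515 49.5717 68.68  ]
[ 0.3448 68.5717 68.7014]
```

```bash
python3 -m creep '[{"slide":[1,0,25],"roll":0.5,"grip":0.65},{"slide":[1,0,50],"roll":0.5,"grip":0.65},{"slide":[1.5,0,69],"roll":0.5,"grip":0.65},{"slide":[1.5,15,69],"roll":0.5,"grip":0.65},{"slide":[1.5,30,69],"roll":0.5,"grip":0.65},{"slide":[1.5,45,69],"roll":0.5,"grip":0.65},{"slide":[1.5,60,69],"roll":0.5,"grip":0.65},{"slide":[1.5,69,69],"roll":0.5,"grip":0.65},{"slide":[1.5,69,69],"roll":0.5,"grip":0.65},{"slide":[1.5,69,69],"roll":0.5,"grip":0.65}]'
python3 - <<'E'
from h import *
st()
im=snapshot("wrist")[:,:,::-1]
cv2.imwrite("pics/w7.png",im)
im=snapshot("side")[:,:,::-1]
cv2.imwrite("pics/s7.png",cv2.resize(im[150:310,180:360],None,fx=3.5,fy=3.5))
E
```

```text
time: 7.62
tool_pos: [0.5481, 0.0327, 0.0718]
ee_rot: [-1.574, -0.001, -1.874]
wrist_force: [0.5, 0.0, -0.1]
width: 0.0329
{'time': np.float64(7.6167), 'tool_pos': array([0.5481, 0.0327, 0.0718]), 'ee_rot': array([-1.5741, -0.001 , -1.8738]), 'wrist_force': array([ 0.4954,  0.0366, -0.0743]), 'wrist_torque': array([ 0.0575, -0.0173,  0.044 ]), 'width': np.float64(0.0329), 'joint_positions': array([-0.0435,  0.1524,  1.5678, -0.0001,  1.4249,  1.8303])}
```

View pics/w7.png

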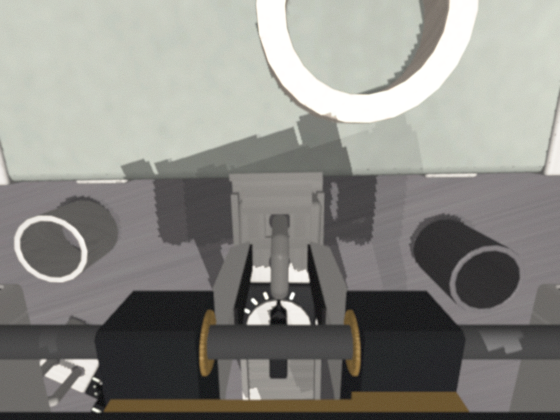

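View pics/s7.png

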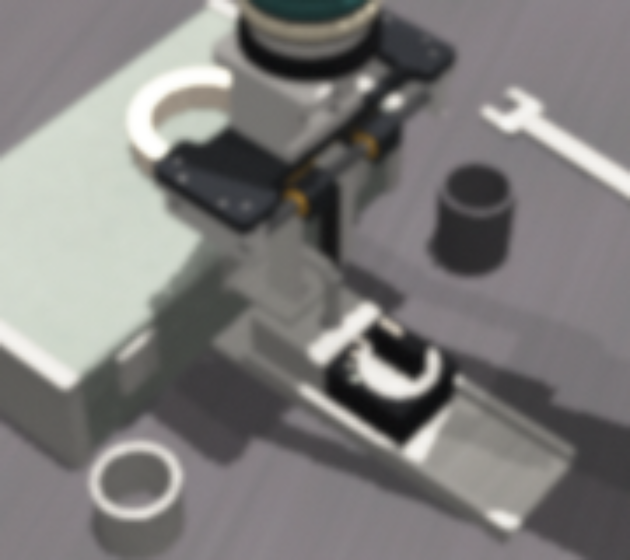

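```bash
python3 - <<'E'
from h import *
ci=camera_info("wrist");u=np.array([np.cos(np.radians(-17)),np.sin(np.radians(-17)),0])
for s in(-.02,-.014,-.009,0,.009,.014,.02): print(s,proj(ci,np.array([.5485,.0327,.09])+s*u),proj(ci,np.array([.5485,.0327,.095])+s*u))
E
python3 -c "
import cv2
cv2.imwrite('pics/w7c.png',cv2.resize(cv2.imread('pics/w7.png')[190:390,190:370],None,fx=3,fy=3,interpolation=2))"
```

```text
-0.02 [[280.1775 301.6946]] [[280.1802 306.4142]]
-0.014 [[280.1151 292.2719]] [[280.1161 296.7754]]
-0.009 [[280.0623 284.2963]] [[280.0618 288.6134]]
0 [[279.9652 269.6491]] [[279.9621 273.6156]]
0.009 [[279.8657 254.6152]] [[279.8597 258.2106]]
0.014 [[279.8092 246.0902]] [[279.8015 249.4701]]
0.02 [[279.7403 235.6925]] [[279.7306 238.8046]]
```

View pics/w7c.png

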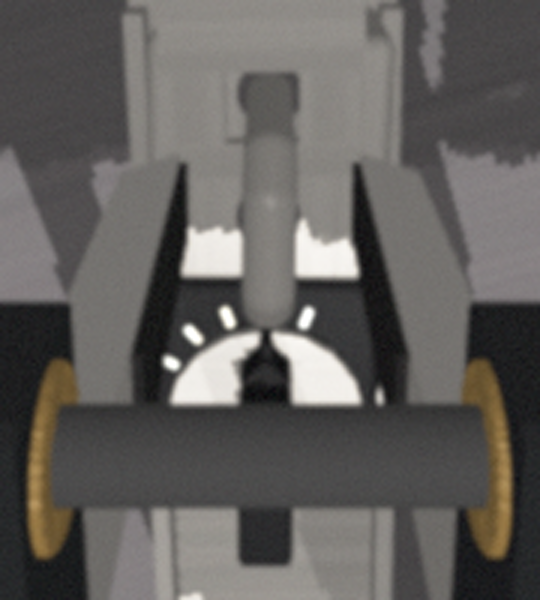

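The bow spans rows 235–299, which matches a grasp centred on it. I'll close on it.

```bash
python3 -m creep '[{"slide":[0,0,0],"roll":0,"grip":1},{"slide":[0,0,0],"roll":0,"grip":1},{"slide":[0,0,0],"roll":0,"grip":1},{"slide":[0,0,0],"roll":0,"grip":1},{"slide":[0,0,0],"roll":0,"grip":1},{"slide":[0,0,0],"roll":0,"grip":1}]'
python3 -m creep '[{"slide":[0,-2,0],"roll":0,"grip":1},{"slide":[0,-4,0],"roll":0,"grip":1},{"slide":[0,-6,0],"roll":0,"grip":1},{"slide":[0,-8,0],"roll":0,"grip":1},{"slide":[0,-10,0],"roll":0,"grip":1},{"slide":[0,-10,0],"roll":0,"grip":1}]'
python3 - <<'E'
from h import *
st()
E
```

```text
time: 8.22
tool_pos: [0.5496, 0.0324, 0.0741]
ee_rot: [-1.57, -0.0, -1.874]
wrist_force: [-0.3, -1.4, 1.3]
width: 0.0091
time: 8.72
tool_pos: [0.5494, 0.0327, 0.0839]
ee_rot: [-1.571, -0.0, -1.874]
wrist_force: [1.1, -0.1, -0.6]
width: 0.009
{'time': np.float64(8.7167), 'tool_pos': array([0.5494, 0.0327, 0.0839]), 'ee_rot': array([-1.5705, -0.    , -1.8738]), 'wrist_force': array([ 1.0809, -0.0935, -0.6311]), 'wrist_torque': array([ 0.037 , -0.1078, -0.0446]), 'width': np.float64(0.009), 'joint_positions': array([-0.0435,  0.1432,  1.5531, -0.0001,  1.445 ,  1.8303])}
```

```bash
python3 -m creep '[{"slide":[0,-3,0],"roll":0,"grip":1},{"slide":[0,-6,0],"roll":0,"grip":1},{"slide":[0,-9,0],"roll":0,"grip":1},{"slide":[0,-12,0],"roll":0,"grip":1},{"slide":[0,-15,0],"roll":0,"grip":1},{"slide":[0,-17,0],"roll":0,"grip":1},{"slide":[0,-18,0],"roll":0,"grip":1},{"slide":[0,-18,0],"roll":0,"grip":1}]'
python3 - <<'E'
from h import *
st()
im=snapshot("wrist")[:,:,::-1]
cv2.imwrite("pics/w8.png",im)
im=snapshot("side")[:,:,::-1]
cv2.imwrite("pics/s8.png",cv2.resize(im[150:310,180:360],None,fx=3.5,fy=3.5))
E
```

```text
time: 9.38
tool_pos: [0.5494, 0.0327, 0.1021]
ee_rot: [-1.57, 0.0, -1.874]
wrist_force: [0.1, -0.1, -0.9]
width: 0.0093
{'time': np.float64(9.3833), 'tool_pos': array([0.5494, 0.0327, 0.1021]), 'ee_rot': array([-1.5702,  0.0001, -1.8738]), 'wrist_force': array([ 0.1478, -0.1227, -0.851 ]), 'wrist_torque': array([ 0.0315, -0.0738, -0.0149]), 'width': np.float64(0.0093), 'joint_positions': array([-0.0435,  0.1307,  1.5298, -0.0001,  1.4805,  1.8304])}
```

View pics/w8.png

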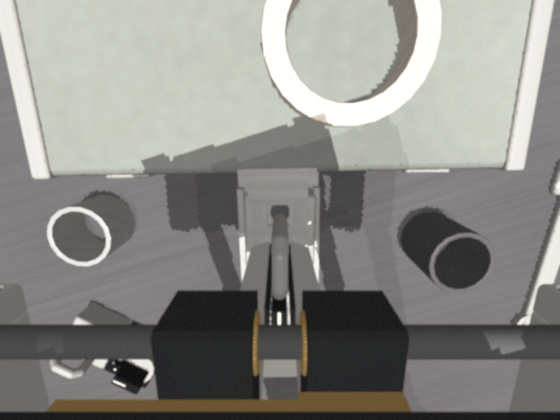

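View pics/s8.png

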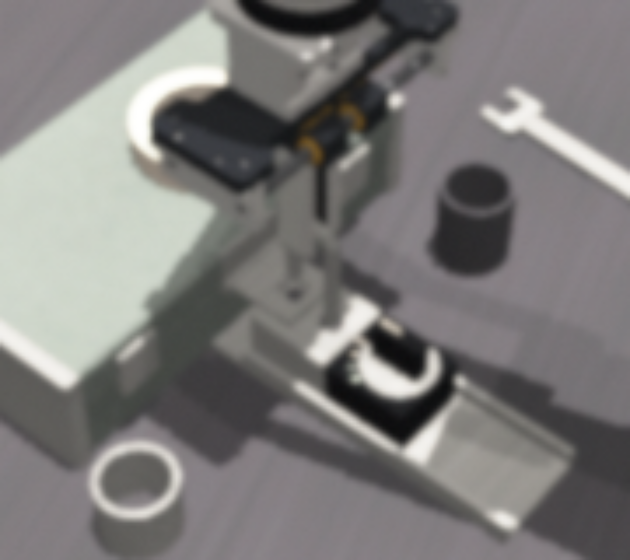

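The shackle is up about 28 mm with low force and the block is still on the channel floor. Next I'll draw the lock out along -x.

```bash
python3 -m creep '[{"slide":[0,0,-3],"roll":0,"grip":1},{"slide":[0,0,-7],"roll":0,"grip":1},{"slide":[0,0,-12],"roll":0,"grip":1},{"slide":[0,0,-17],"roll":0,"grip":1},{"slide":[0,0,-22],"roll":0,"grip":1},{"slide":[0,0,-27],"roll":0,"grip":1},{"slide":[0,0,-32],"roll":0,"grip":1},{"slide":[0,0,-37],"roll":0,"grip":1},{"slide":[0,0,-42],"roll":0,"grip":1},{"slide":[0,0,-47],"roll":0,"grip":1},{"slide":[0,0,-52],"roll":0,"grip":1},{"slide":[0,0,-57],"roll":0,"grip":1},{"slide":[0,0,-62],"roll":0,"grip":1},{"slide":[0,0,-66],"roll":0,"grip":1},{"slide":[0,0,-66],"roll":0,"grip":1}]'
python3 - <<'E'
from h import *
st()
im=snapshot("wrist")[:,:,::-1]
cv2.imwrite("pics/w9.png",im)
im=snapshot("side")[:,:,::-1]
cv2.imwrite("pics/s9.png",cv2.resize(im[150:310,180:360],None,fx=3.5,fy=3.5))
E
```

```text
time: 10.73
tool_pos: [0.4849, 0.0527, 0.1011]
ee_rot: [-1.573, -0.0, -1.874]
wrist_force: [1.0, -0.9, -0.1]
width: 0.0094
{'time': np.float64(10.7333), 'tool_pos': array([0.4849, 0.0527, 0.1011]), 'ee_rot': array([-1.5728, -0.0004, -1.8735]), 'wrist_force': array([ 0.9533, -0.9085, -0.0504]), 'wrist_torque': array([-0.0375, -0.1059,  0.0325]), 'width': np.float64(0.0094), 'joint_positions': array([-0.0081, -0.0048,  1.6751,  0.0002,  1.4734,  1.8654])}
```

View pics/w9.png

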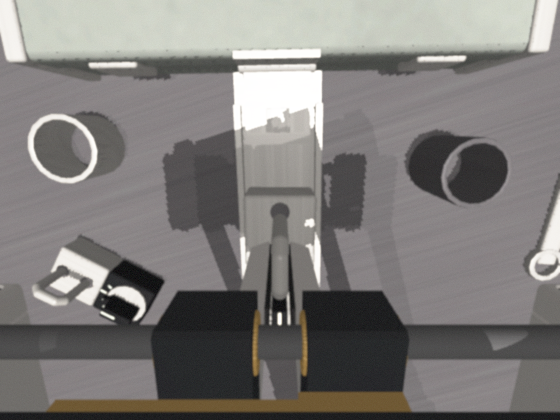

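View pics/s9.png

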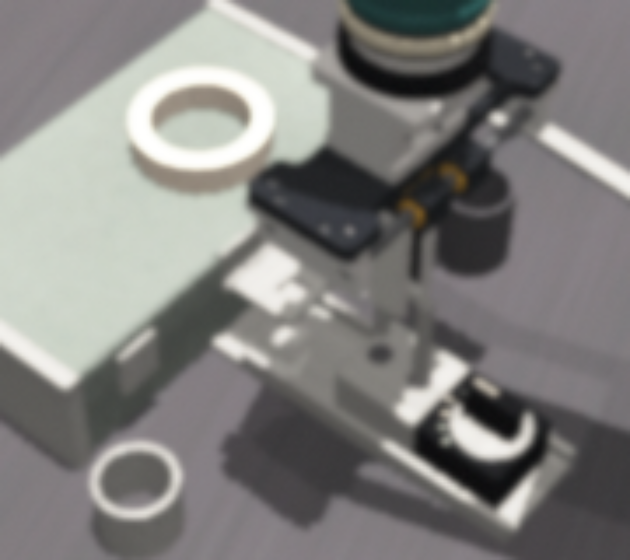

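```bash
python3 -m creep '[{"slide":[0,-1,0],"roll":0,"grip":1},{"slide":[0,-2,0],"roll":0,"grip":1},{"slide":[0,-4,0],"roll":0,"grip":1},{"slide":[0,-6,0],"roll":0,"grip":1},{"slide":[0,-9,0],"roll":0,"grip":1},{"slide":[0,-12,0],"roll":0,"grip":1},{"slide":[0,-15,0],"roll":0,"grip":1},{"slide":[0,-18,0],"roll":0,"grip":1},{"slide":[0,-20,0],"roll":0,"grip":1},{"slide":[0,-20,0],"roll":0,"grip":1}]'
python3 - <<'E'
from h import *
st()
im=snapshot("side")[:,:,::-1]
cv2.imwrite("pics/s10.png",cv2.resize(im[150:310,180:360],None,fx=3.5,fy=3.5))
E
```

```text
time: 11.67
tool_pos: [0.4867, 0.0524, 0.1222]
ee_rot: [-1.569, 0.0, -1.874]
wrist_force: [-0.2, 0.2, -5.3]
width: 0.0093
{'time': np.float64(11.6667), 'tool_pos': array([0.4867, 0.0524, 0.1222]), 'ee_rot': array([-1.5695,  0.0003, -1.8738]), 'wrist_force': array([-0.15  ,  0.16  , -5.2806]), 'wrist_torque': array([ 0.0555, -0.175 , -0.0353]), 'width': np.float64(0.0093), 'joint_positions': array([-0.0086, -0.0168,  1.6439, -0.0001,  1.5131,  1.8653])}
```

View pics/s10.png

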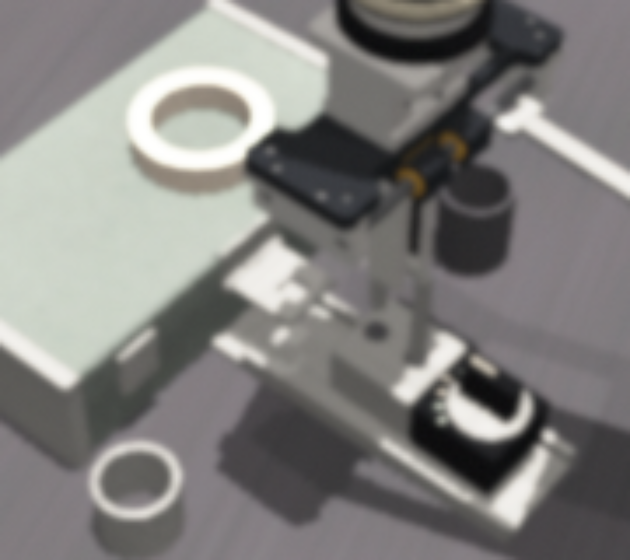

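The block is being lifted, with 5.3 N at the wrist. I'll continue up to the final height.

```bash
python3 -m creep '[{"slide":[0,-4,0],"roll":0,"grip":1},{"slide":[0,-10,0],"roll":0,"grip":1},{"slide":[0,-18,0],"roll":0,"grip":1},{"slide":[0,-28,0],"roll":0,"grip":1},{"slide":[0,-38,0],"roll":0,"grip":1},{"slide":[0,-48,0],"roll":0,"grip":1},{"slide":[0,-58,0],"roll":0,"grip":1},{"slide":[0,-68,0],"roll":0,"grip":1},{"slide":[0,-78,0],"roll":0,"grip":1},{"slide":[0,-88,0],"roll":0,"grip":1},{"slide":[0,-98,0],"roll":0,"grip":1},{"slide":[0,-107,0],"roll":0,"grip":1},{"slide":[0,-115,0],"roll":0,"grip":1},{"slide":[0,-121,0],"roll":0,"grip":1},{"slide":[0,-125,0],"roll":0,"grip":1},{"slide":[0,-126,0],"roll":0,"grip":1},{"slide":[0,-126,0],"roll":0,"grip":1},{"slide":[0,-126,0],"roll":0,"grip":1},{"slide":[0,-126,0],"roll":0,"grip":1}]'
python3 - <<'E'
from h import *
st()
for n in("side","top","wrist"):
    im=snapshot(n)[:,:,::-1]
    cv2.imwrite(f"pics/{n}11.png",im)
    if n=="side":cv2.imwrite("pics/s11.png",cv2.resize(im[130:310,170:370],None,fx=3.3,fy=3.3,interpolation=2))
E
```

```text
time: 13.3
tool_pos: [0.486, 0.0524, 0.2467]
ee_rot: [-1.572, -0.001, -1.874]
wrist_force: [-0.0, 0.1, -4.5]
width: 0.009
{'time': np.float64(13.3), 'tool_pos': array([0.486 , 0.0524, 0.2467]), 'ee_rot': array([-1.5721, -0.0005, -1.8739]), 'wrist_force': array([-0.0063,  0.1252, -4.5455]), 'wrist_torque': array([ 0.0339, -0.0401,  0.0361]), 'width': np.float64(0.009), 'joint_positions': array([-0.0085, -0.0531,  1.4321, -0.0001,  1.7639,  1.8653])}
```

View pics/s11.png

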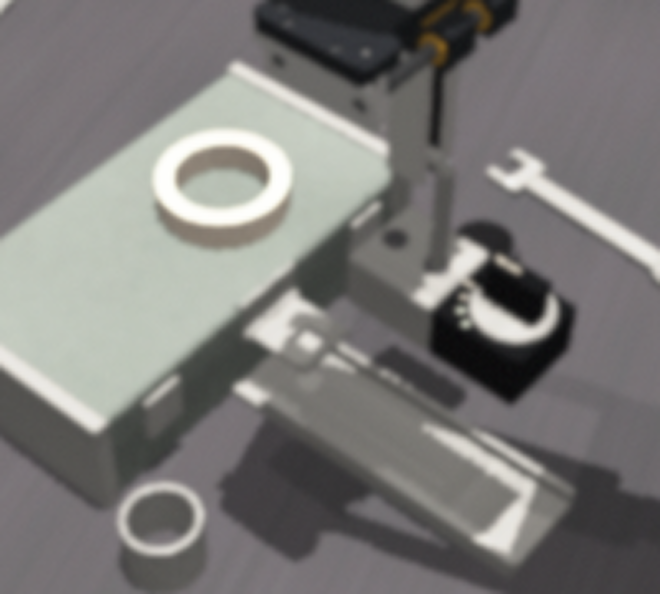

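View pics/top11.png

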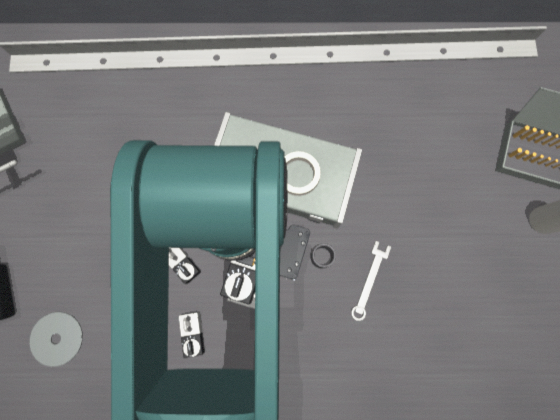

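View pics/wrist11.png

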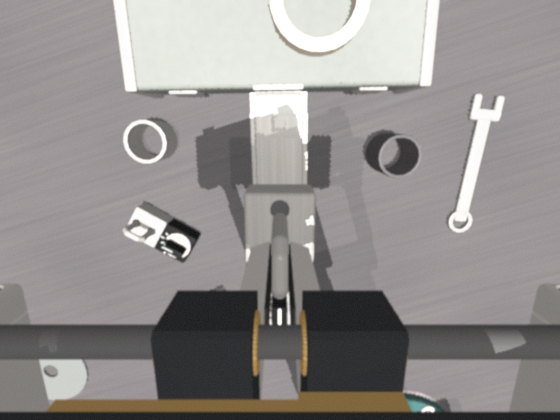

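Run:
```python
from h import *
ci=camera_info("side");y=np.radians(-17.2);ux=np.array([np.cos(y),np.sin(y),0]);uy=np.array([-np.sin(y),np.cos(y),0])
O=np.array([.486,.0524,0])-.032*ux
im=cv2.imread("pics/side11.png")
big=cv2.resize(im[130:310,170:370],None,fx=3.3,fy=3.3,interpolation=2)
for a in(-60,60):
  for b in(-28,28):
    for h in(0,38):
      p=O+a/1e3*ux+b/1e3*uy;p[2]=.15+h/1e3
      q=(proj(ci,p)[0]-[170,130])*3.3
      cv2.circle(big,tuple(int(v) for v in q),3,(0,0,255) if h else (0,255,255),-1)
cv2.imwrite("pics/s11m.png",big)
```

```text
(no output)
```

View pics/s11m.png

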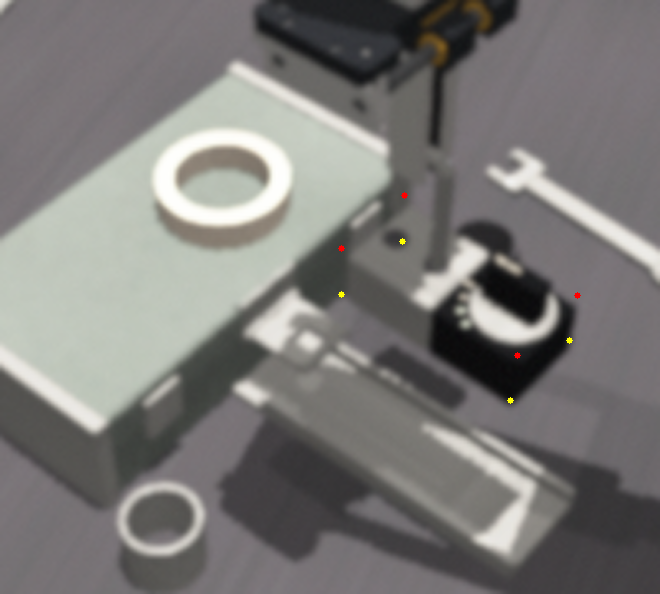

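The projected block corners at 150 mm underside height match the picture to about 3 mm, and the block is level. I'll hold for a second to check for creep.

```bash
python3 -m creep '[{"slide":[0,0,0],"roll":0,"grip":1},{"slide":[0,0,0],"roll":0,"grip":1},{"slide":[0,0,0],"roll":0,"grip":1},{"slide":[0,0,0],"roll":0,"grip":1},{"slide":[0,0,0],"roll":0,"grip":1},{"slide":[0,0,0],"roll":0,"grip":1},{"slide":[0,0,0],"roll":0,"grip":1},{"slide":[0,0,0],"roll":0,"grip":1},{"slide":[0,0,0],"roll":0,"grip":1},{"slide":[0,0,0],"roll":0,"grip":1},{"slide":[0,0,0],"roll":0,"grip":1},{"slide":[0,0,0],"roll":0,"grip":1}]'
python3 - <<'E'
from h import *
im=snapshot("side")[:,:,::-1]
o=cv2.imread("pics/side11.png")
d=cv2.absdiff(np.ascontiguousarray(im),o)[130:310,170:370]
print(d.mean(),d.max())
a=cv2.cvtColor(o[190:260,270:350],6).astype(np.float32);b=cv2.cvtColor(np.ascontiguousarray(im[190:260,270:350]),6).astype(np.float32)
print(cv2.phaseCorrelate(a,b))
st()
E
```

```text
time: 14.45
tool_pos: [0.4863, 0.0524, 0.2475]
ee_rot: [-1.571, -0.0, -1.874]
wrist_force: [-0.6, -0.2, -5.8]
width: 0.0093
1.118638888888889 40
((-0.22790668332554986, -0.2589563775183521), 0.9939198027882311)
{'time': np.float64(14.5), 'tool_pos': array([0.4863, 0.0524, 0.2474]), 'ee_rot': array([-1.5708, -0.0001, -1.8739]), 'wrist_force': array([ 0.8272, -0.0814, -4.7512]), 'wrist_torque': array([ 0.0389, -0.1165,  0.0228]), 'width': np.float64(0.0089), 'joint_positions': array([-0.0086, -0.0535,  1.4311, -0.0001,  1.764 ,  1.8653])}
```

The lock is stable, so I'm handing the job in.

```bash
python3 -c "
from bench import ticket
print(ticket.close_job())"
```

```text
the job is handed in; nothing more can be done
None
```

The job is done and handed in at about 14.5 s of the 48 s allowed. The open lock hangs from the gripper by its shackle, over the channel it came from.

**What I did:** I turned the dial clockwise four notches, and the wrist picture then showed its nose on the long index mark. I pulled the shackle up about 28 mm, and it rose with under 1.5 N. Then I drew the lock 66 mm out along the channel and lifted it straight up.

**Last checks:**
- **Height and level:** block corners projected for a 150 mm underside height matched the side picture to about 3 mm. It looked level, though a tilt of a degree or two could not be ruled out.
- **Stability:** over a one-second hold the lock moved less than 0.4 pixel in the picture. The wrist carried about 5 N.
- **Other objects:** I never approached the tubes, wrench or tape roll, and in the last pictures they looked in place. I compared them by eye only.

**Disagreement:** at the start the top and side cameras placed the dial axis about 5 mm from where the wrist camera did. I used the close wrist views, and both grasps came out centred.

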